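Sort parts into an inspection slide and hold it out at the mark

TASK

Put the loose capacitor and the loose relay from the cabinet top into the spring-return inspection slide, each in the bay that already holds one of its own kind, and let go of them while the slide is still home. Then pull the slide out by its black upright grip until its pointer stands level with the white mark of the clip on the left rail, and finish while still holding it there, because it springs back if released. Leave the other things on the cabinet top where they are.

Things in the scene. Friction and masses are not known exactly. Their poses are not given: they have to be found in the camera images.
- tray (a joint): how far the carriage of the inspection slide is pulled out, m: 0 home, at most 0.095. It slides along the slide's own -x (towards the robot). A spring pulls it home with about 3.6 N at home and 8.4 N at 0.08 m (60 N/m).
- grip (a point): a point on the centre line of the black upright grip at the front of the carriage, 45 mm above the cabinet top. The grip is a block 14 mm thick along the slide's x, 44 mm wide along y, standing from 8 to 62 mm above the cabinet top; there are 36 mm clear between it and the bays (only two 13 mm high links low down). Axes are the slide's: x away from the robot, y left, z up
- left_bay (a point): centre of the inner floor of the left bay of the carriage (slide's +y side), axes as the slide's. Each bay is open above, 100 mm (x) by 61 mm (y) inside, floor 10 mm above the cabinet top, walls 4 mm thick rising 12 mm above that floor. Sample parts lie about 31 mm behind the bay centres (+x); the front half (x -40 to +5 mm) is empty. Which bay holds which sample varies
- right_bay (a point): the same for the right bay (slide's -y side), 65 mm from the left one
- pointer (a point): tip of the thin black pointer arm (6 mm wide) on the left side of the carriage, reaching over the left rail, 24 mm above the cabinet top; axes as the slide's. It moves with the carriage
- mark (a point): the white upright fin (4 mm thick along the slide, rising to 37 mm) of the black index clip (22 mm long), which is fixed on the outside of the left rail; 45 to 78 mm in front (slide's -x) of the pointer's home place; varies. Pointer level with it: equal x in the slide's axes (sideways the two stand about 4 mm apart)
- cap: the loose blue electrolytic capacitor lying on its side: a cylinder of 16 mm diameter, 30 mm long, with two thin wire leads (not solid) from one end, 49 mm overall, 20 g; its length runs along y; origin on its underside, below the middle of the overall length, 10 mm from the cylinder centre towards the leads
- cap_mid (a point): centre of the loose capacitor's cylinder, 8 mm above what it lies on; the y axis runs along the cylinder, leads on the +y side (they reach 34 mm from here)
- relay: the loose clear plug-in relay standing upright, 22x28x40 mm (x, y, z), 35 g; origin at the centre of its underside
- relay_mid (a point): centre of the loose relay, 20 mm above its underside; axes along its sides
- cap_sample_mid (a point): centre of the sample capacitor that already lies in a bay, same size, lying across the slide
- relay_sample_mid (a point): centre of the sample relay that already stands in the other bay, same size
- battery_block: 9 V block battery standing, 18x32x49 mm; bystander, to be left alone; origin at the centre of its underside
- vial: clear vial with blue cap lying, 16x70x16 mm; bystander, to be left alone; origin at the centre of its underside
- coffee_mug: stoneware mug, 80x113x94 mm; bystander, to be left alone; origin at the centre of its underside
- tape: roll of insulating tape lying flat, 65 mm across, 19 mm high; bystander, to be left alone; origin at the centre of its underside

How it is judged (in metres and radians):
On the way:
1. capacitor and relay each lie released in the bay with their own kind, the slide still home (((x of cap_mid in the frame of left_bay between -0.052 and 0.052 m and y of cap_mid in the frame of left_bay between -0.031 and 0.031 m and z of cap_mid in the frame of left_bay between 0 and 0.03 m and x of cap_sample_mid in the frame of left_bay between -0.052 and 0.052 m and y of cap_sample_mid in the frame of left_bay between -0.031 and 0.031 m and z of cap_sample_mid in the frame of left_bay between 0 and 0.03 m and x of relay_mid in the frame of right_bay between -0.052 and 0.052 m and y of relay_mid in the frame of right_bay between -0.031 and 0.031 m and z of relay_mid in the frame of right_bay between 0 and 0.03 m and x of relay_sample_mid in the frame of right_bay between -0.052 and 0.052 m and y of relay_sample_mid in the frame of right_bay between -0.031 and 0.031 m and z of relay_sample_mid in the frame of right_bay between 0 and 0.03 m) or (x of cap_mid in the frame of right_bay between -0.052 and 0.052 m and y of cap_mid in the frame of right_bay between -0.031 and 0.031 m and z of cap_mid in the frame of right_bay between 0 and 0.03 m and x of cap_sample_mid in the frame of right_bay between -0.052 and 0.052 m and y of cap_sample_mid in the frame of right_bay between -0.031 and 0.031 m and z of cap_sample_mid in the frame of right_bay between 0 and 0.03 m and x of relay_mid in the frame of left_bay between -0.052 and 0.052 m and y of relay_mid in the frame of left_bay between -0.031 and 0.031 m and z of relay_mid in the frame of left_bay between 0 and 0.03 m and x of relay_sample_mid in the frame of left_bay between -0.052 and 0.052 m and y of relay_sample_mid in the frame of left_bay between -0.031 and 0.031 m and z of relay_sample_mid in the frame of left_bay between 0 and 0.03 m)) and contact force between the fingers and cap below 0.3 N and contact force between the fingers and relay below 0.3 N and value of joint tray below 0.01 m), for 0.3 s.
At the end, for the whole second after the job is handed in: Capacitors in one bay, relays in the other (centres inside, under 30 mm above its floor), fingers off them; the pointer within 6 mm of the mark along the slide, under 10 mm/s, and the fingers still holding the carriage there with over 2 N of contact (((x of cap_mid in the frame of left_bay between -0.052 and 0.052 m and y of cap_mid in the frame of left_bay between -0.031 and 0.031 m and z of cap_mid in the frame of left_bay between 0 and 0.03 m and x of cap_sample_mid in the frame of left_bay between -0.052 and 0.052 m and y of cap_sample_mid in the frame of left_bay between -0.031 and 0.031 m and z of cap_sample_mid in the frame of left_bay between 0 and 0.03 m and x of relay_mid in the frame of right_bay between -0.052 and 0.052 m and y of relay_mid in the frame of right_bay between -0.031 and 0.031 m and z of relay_mid in the frame of right_bay between 0 and 0.03 m and x of relay_sample_mid in the frame of right_bay between -0.052 and 0.052 m and y of relay_sample_mid in the frame of right_bay between -0.031 and 0.031 m and z of relay_sample_mid in the frame of right_bay between 0 and 0.03 m) or (x of cap_mid in the frame of right_bay between -0.052 and 0.052 m and y of cap_mid in the frame of right_bay between -0.031 and 0.031 m and z of cap_mid in the frame of right_bay between 0 and 0.03 m and x of cap_sample_mid in the frame of right_bay between -0.052 and 0.052 m and y of cap_sample_mid in the frame of right_bay between -0.031 and 0.031 m and z of cap_sample_mid in the frame of right_bay between 0 and 0.03 m and x of relay_mid in the frame of left_bay between -0.052 and 0.052 m and y of relay_mid in the frame of left_bay between -0.031 and 0.031 m and z of relay_mid in the frame of left_bay between 0 and 0.03 m and x of relay_sample_mid in the frame of left_bay between -0.052 and 0.052 m and y of relay_sample_mid in the frame of left_bay between -0.031 and 0.031 m and z of relay_sample_mid in the frame of left_bay between 0 and 0.03 m)) and contact force between the fingers and cap below 0.3 N and contact force between the fingers and relay below 0.3 N and x of pointer in the frame of mark between -0.006 and 0.006 m and velocity of joint tray between -0.01 and 0.01 m/s and contact force between the fingers and tray above 2 N); the arm keeps its last pose, push and grip.
It fails at once if a bystander is moved more than 30 mm (distance of any of battery_block, vial, coffee_mug, tape from where it was at the start of the episode above 0.03 m).
It also fails if it takes over 67 s, if anything falls off the work surface, if the arm or the gripper's body presses on something with over 40 N, if the wrist force passes 120 N, or if a joint passes its speed limit or range.

ROBOT

A 7-joint arm with a two-finger parallel gripper is mounted at the origin on a cart in front of the work surface, level with it; the furniture and walls round the work are solid. World frame = base frame: x ahead of the robot, y to its left, z up, the work surface at z = 0. Lengths are in m, angles in degrees, forces in N, time in s.
With the tool pointing down it reaches from about 0.35 to 0.775 m from the base axis. Payload 3.1 kg.
Tool frame: the origin (TCP) lies on the centre line of the jaws, within the pads' length; the fingertips stand 17 mm ahead of it and the grasp point (between the pads) lies 2 mm behind it (robot.tip_reach is the distance from the TCP to the fingertips, in m); z points along the fingers, y is the line along which they close (so a half turn about z gives the same grasp; the last joint's range is limited). The gripper opens to 85 mm and grips with 20 to 120 N. Pads are 22 mm wide; open, the fingers measure 114 mm over their backs; the gripper's body (76 mm by 85 mm) begins 54 mm behind the grasp point. The pads swing forward as they close: fully open they stand 13 mm farther back than shut.
Start: joints at [-77.905, 17.813, 0.802, 86.603, -0.252, 75.585, -1.558], TCP at [0.138, 0.533, 0.248] pointing down, gripper open.
Joint ranges: [-154.91, 154.91], [-16.99, 109.72], [-72.82, 74.43], [7.12, 147.25], [-82.49, 262.49], [11.32, 116.49], [-174.64, 174.64]. Speed limits (degrees/s): [159.86, 159.86, 180, 180, 180, 180, 180].

INTERFACE

Orientations are given as [roll, pitch, yaw] about the fixed x, y, z axes, in that order (R = Rz(yaw) Ry(pitch) Rx(roll)).
In Python, from station import robot, fingers, vision, workorder, recognise gives the robot as it stands. Calls block until the motion is done:
- robot.move_to(position, orientation): joint-space move of the TCP to a pose.
- robot.line_to(position, orientation=None, velocity=0.15, f_stop=None): straight line of the TCP; orientation=None keeps the orientation; velocity is the mean speed in m/s. With f_stop (N) it stops when the force on the tool has changed by that much, and returns True; else False.
- robot.move_j(angles): joint-space move.
- fingers.gripper_to(opening, force=None): opening from 0.0 (shut) to 1.0 (fully open); force is the grip in N (None keeps the last); returns when the fingers have stopped.
- robot.pause(seconds).
- robot.inverse_kinematics(position, orientation): joint angles nearest the present ones, or None.
- vision.grab_frame(name): name is "scene" or "top" or "wrist"; returns the picture (420x560x3 uint8, red, green, blue); there is no depth.
- vision.calibration(name): a dict with "mtx" (3x3 intrinsics, pixels), "extrinsics" (4x4, takes a point from world to camera coordinates); the wrist camera has in their place "T_tool_cam" (4x4, takes a point from camera to tool coordinates, whose origin is the TCP and whose axes are the flange's). Camera axes: x right, y up, looking along -z (the intrinsics and any distortion apply to the point x, -y, -z); pixel columns grow to the right and rows downward; lengths in m; the calibration is good to about 2 mm. The wrist camera is an equidistant fisheye: a pixel r from the principal point sees the ray r / f radians off the axis. A picture is of the moment at which its call begins: read the wrist's pose just before it. calibration takes no time and is no camera call.
A pose or a line that the arm cannot do raises robot.PlanningError and nothing moves.
- workorder.close_job(): hands the job in; it is judged then, once.
Trained networks look in the newest picture that a camera, given by its name, has taken for a name from the list of things; names that differ only in an ending like _2 or _b are one class to them, and where a whole thing is asked for, a point or a joint stands for the part that bears it (a point fixed in the world has none). Each returns a list of dicts, best first, with "p" (0 to 1); they miss things now and then, are a little off and sometimes report something else, mostly with a low value. They report only what shows in the picture. A call takes as long as a camera call.
- recognise(label, camera): "rect" ([centre column, centre row, width, height] in pixels, round what is visible of it).
Readings, each from a call of its own:
- robot.current_time_s(): time.
- robot.current_joint_positions(): joint angles.
- robot.current_dq(): joint speeds.
- robot.current_joint_torque(): joint torques, N m.
- robot.current_tool_pos(): TCP position.
- robot.current_eef_rot(): TCP orientation.
- robot.current_contact_force(): force on the tool from outside, world axes, zero at the start.
- robot.current_torque(): the same for the moment, N m.
- robot.current_finger_gap(): opening from 0.0 (shut) to 1.0 (fully open).
- robot.current_gripper_force(): force on a finger pad.
Only numpy, scipy, OpenCV 4.12 (cv2) and the standard library are available. Lean on these libraries where they do the work, as an engineer would, in place of code of your own. Each camera call takes 0.05 s, during which the arm holds its last target. There are 200 camera calls.

## Working session

There is one attempt and no reset: what is moved stays moved. The work goes in short steps, each a Python script; the robot and the scene stay as the last script left them, time stands still between calls to the robot, and variables do not carry over. Pictures are saved under pics/ and viewed, at most 10 in all, crops included, and the job is handed in when it is done.

```bash
mkdir -p pics; ls; cat > h.py <<'E'
import numpy as np, cv2
from station import robot, fingers, vision, workorder, recognise
def ray(cam,u,v):
    c=vision.calibration(cam);K=np.array(c["mtx"]);E=np.linalg.inv(np.array(c["extrinsics"]))
    d=np.array([(u-K[0,2])/K[0,0],-(v-K[1,2])/K[1,1],-1]);return E[:3,3],E[:3,:3]@d
def at(cam,u,v,z):
    o,d=ray(cam,u,v);return o+d*(z-o[2])/d[2]
def proj(cam,p):
    c=vision.calibration(cam);K=np.array(c["mtx"]);q=np.array(c["extrinsics"])@np.r_[p,1]
    return np.array([K[0,2]+K[0,0]*q[0]/-q[2],K[1,2]+K[1,1]*q[1]/q[2]])
def shot(cam,name):
    im=vision.grab_frame(cam);cv2.imwrite(f"pics/{name}.png",cv2.cvtColor(im,cv2.COLOR_RGB2BGR));return im
E
python3 - <<'E'
from h import *
for c in("top","scene"):
    shot(c,c+"0");k=vision.calibration(c);print({a:np.round(b,3).tolist() if not isinstance(b,str) else b for a,b in k.items()})
    for n in("tray","cap","relay","grip","pointer","mark","cap_sample_mid","relay_sample_mid","left_bay","battery_block","vial","coffee_mug","tape"):
        try:
            print(c,n,[(np.round(r["rect"]).tolist(),round(r["p"],2)) for r in recognise(n,c)[:3]])
        except Exception as e: print(n,e)
print(robot.current_time_s())
a=cv2.imread("pics/top0.png");
cv2.imwrite("pics/top0b.png",cv2.resize(a,(800,600)))
E
```

```text
pics
{'mtx': [[418.676, 0.0, 279.091], [0.0, 418.676, 210.1], [0.0, 0.0, 1.0]], 'extrinsics': [[0.005, -1.0, 0.007, -0.065], [0.989, 0.006, 0.145, -0.535], [-0.145, 0.006, 0.989, -1.086], [0.0, 0.0, 0.0, 1.0]]}
top tray [([254.0, 167.0, 57.0, 62.0], 0.58)]
top cap [([331.0, 247.0, 12.0, 6.0], 0.65)]
top relay [([360.0, 192.0, 11.0, 14.0], 0.48), ([217.0, 196.0, 5.0, 10.0], 0.31)]
top grip [([253.0, 172.0, 59.0, 61.0], 0.98)]
top pointer [([251.0, 168.0, 57.0, 60.0], 0.88)]
top mark [([217.0, 195.0, 8.0, 14.0], 0.49)]
top cap_sample_mid [([271.0, 153.0, 9.0, 9.0], 0.53), ([172.0, 269.0, 40.0, 45.0], 0.18)]
top relay_sample_mid [([246.0, 147.0, 8.0, 15.0], 0.45)]
top left_bay [([254.0, 168.0, 49.0, 53.0], 0.74), ([359.0, 192.0, 16.0, 14.0], 0.47)]
top battery_block [([379.0, 248.0, 12.0, 12.0], 0.61)]
top vial [([253.0, 168.0, 54.0, 56.0], 0.48), ([369.0, 231.0, 26.0, 4.0], 0.41)]
top coffee_mug [([175.0, 268.0, 38.0, 42.0], 0.7)]
top tape [([380.0, 169.0, 22.0, 23.0], 0.63)]
{'mtx': [[456.095, 0.0, 281.831], [0.0, 456.095, 214.367], [0.0, 0.0, 1.0]], 'extrinsics': [[-0.656, -0.754, 0.
[... 176 characters left out ...]
3.0, 18.0], 0.41)]
scene relay [([332.0, 170.0, 15.0, 14.0], 0.61)]
scene grip [([218.0, 219.0, 71.0, 65.0], 0.6)]
scene pointer [([219.0, 214.0, 70.0, 64.0], 0.61), ([352.0, 228.0, 12.0, 13.0], 0.43)]
scene mark [([206.0, 268.0, 5.0, 12.0], 0.42)]
scene cap_sample_mid [([226.0, 194.0, 15.0, 14.0], 0.46)]
scene relay_sample_mid [([199.0, 205.0, 19.0, 20.0], 0.6)]
scene left_bay [([216.0, 216.0, 70.0, 66.0], 0.66)]
scene battery_block [([395.0, 196.0, 14.0, 20.0], 0.48), ([219.0, 216.0, 67.0, 63.0], 0.46)]
scene vial [([328.0, 147.0, 29.0, 24.0], 0.73), ([369.0, 193.0, 22.0, 14.0], 0.65)]
scene coffee_mug [([216.0, 350.0, 56.0, 57.0], 0.77)]
scene tape [([328.0, 147.0, 30.0, 24.0], 0.66)]
1.4
```

View pics/top0b.png

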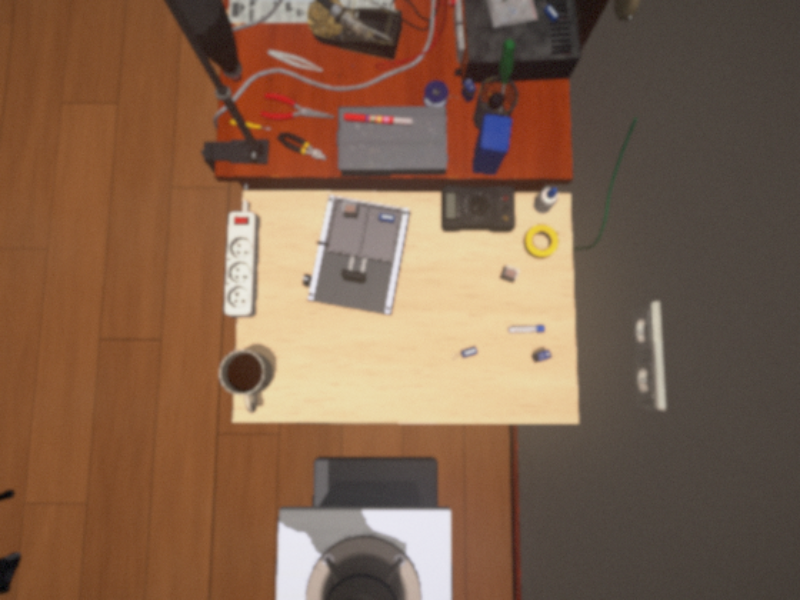

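View pics/scene0.png

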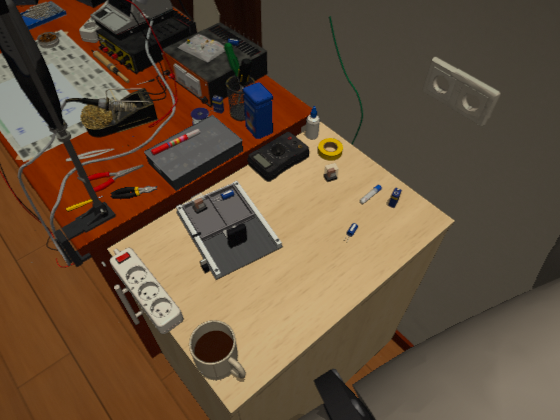

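The top picture shows the slide at about (360,255) in the enlarged view, with the relay sample at (350,208) in its left bay and the capacitor sample at (387,217) in its right bay. The clip is at (307,280) and the pointer at (322,243). The loose capacitor is at (469,352), its leads to the left, and the loose relay is at (509,273). Next I look from near with the wrist camera.

```bash
cat >> h.py <<'E'
from scipy.spatial.transform import Rotation as R
def wpose():
    T=np.eye(4);T[:3,:3]=R.from_euler("xyz",robot.current_eef_rot(),degrees=True).as_matrix();T[:3,3]=robot.current_tool_pos();return T
def wat(T,u,v,z):
    c=vision.calibration("wrist");K=np.array(c["mtx"]);M=T@np.array(c["T_tool_cam"])
    a=np.array([u-K[0,2],v-K[1,2]]);r=np.hypot(*a);t=r/K[0,0]
    d=M[:3,:3]@np.array([np.sin(t)*a[0]/r,-np.sin(t)*a[1]/r,-np.cos(t)]);o=M[:3,3]
    return o+d*(z-o[2])/d[2]
def wlook(name,labels):
    T=wpose();shot("wrist",name);np.save(f"pics/{name}.npy",T)
    for l in labels:
        print(name,l,[([int(x) for x in r["rect"]],round(r["p"],2),np.round(wat(T,*r["rect"][:2],0.015),3).tolist()) for r in recognise(l,"wrist")[:2]])
E
python3 - <<'E'
from h import *
s=.7
for n,u,v,z in [("cap",469,352,.008),("relay",509,273,.04),("relS",350,208,.05),("capS",387,217,.02),("grip",355,266,.06),("clip",307,280,.02),("ptr",322,243,.024),("Lr0",312,300,.01),("Lr1",331,198,.01),("Rr0",391,312,.01),("Rr1",408,209,.01),("batt",541,355,.045),("vial",526,329,.01),("tape",541,241,.01)]:
    print(n,np.round(at("top",u*s,v*s,z),3))
print(robot.current_eef_rot(),np.array(vision.calibration("wrist")["mtx"]).round(1).tolist(),np.round(vision.calibration("wrist")["T_tool_cam"],3).tolist())
c=at("top",469*s,352*s,0);r=at("top",509*s,273*s,.02);g=at("top",355*s,266*s,.06)
m=(c+r)/2
robot.move_to([m[0]-.03,m[1],.25],[180,0,0]);wlook("w1",["cap","relay"])
robot.move_to([g[0]-.02,g[1],.28],[180,0,0]);wlook("w2",["cap_sample_mid","relay_sample_mid","grip","mark","pointer"])
print(robot.current_time_s(),robot.current_joint_positions())
for n in("w1","w2"):cv2.imwrite(f"pics/{n}b.png",cv2.resize(cv2.imread(f"pics/{n}.png"),(800,600)))
E
```

```text
cap [ 0.441 -0.197  0.008]
relay [ 0.589 -0.271  0.04 ]
relS [0.711 0.032 0.05 ]
capS [ 0.702 -0.039  0.02 ]
grip [0.596 0.02  0.06 ]
clip [0.576 0.114 0.02 ]
ptr [0.648 0.087 0.024]
Lr0 [0.539 0.105 0.01 ]
Lr1 [0.743 0.073 0.01 ]
Rr0 [ 0.517 -0.048  0.01 ]
Rr1 [ 0.722 -0.08   0.01 ]
batt [ 0.434 -0.326  0.045]
vial [ 0.485 -0.307  0.01 ]
tape [ 0.659 -0.341  0.01 ]
[1.79998198e+02 8.94762526e-04 1.65524136e+02] [[325.2, 0.0, 281.2], [0.0, 325.2, 207.8], [0.0, 0.0, 1.0]] [[0.001, 0.955, 0.296, 0.076], [1.0, -0.001, 0.0, -0.0], [0.001, 0.296, -0.955, -0.126], [0.0, 0.0, 0.0, 1.0]]
w1 cap [([250, 216, 23, 15], 0.72, [0.441, -0.199, 0.015])]
w1 relay [([318, 88, 27, 24], 0.86, [0.588, -0.276, 0.015])]
w2 cap_sample_mid [([326, 70, 32, 19], 0.69, [0.7, -0.038, 0.015])]
w2 relay_sample_mid [([264, 57, 24, 27], 0.72, [0.716, 0.035, 0.015]), ([280, 110, 142, 152], 0.51, [0.651, 0.016, 0.015])]
w2 grip [([280, 110, 138, 141], 0.77, [0.651, 0.016, 0.015])]
w2 mark [([201, 171, 12, 26], 0.61, [0.578, 0.116, 0.015]), ([492, 166, 37, 28], 0.16, [0.59, -0.284, 0.015])]
w2 pointer [([282, 111, 140, 142], 0.9, [0.65, 0.015, 0.015])]
5.875 [-27.39461414  22.1731202   34.35490066  79.89557509 -12.41875837
  81.70098848 -83.3855321 ]
```

View pics/w1b.png

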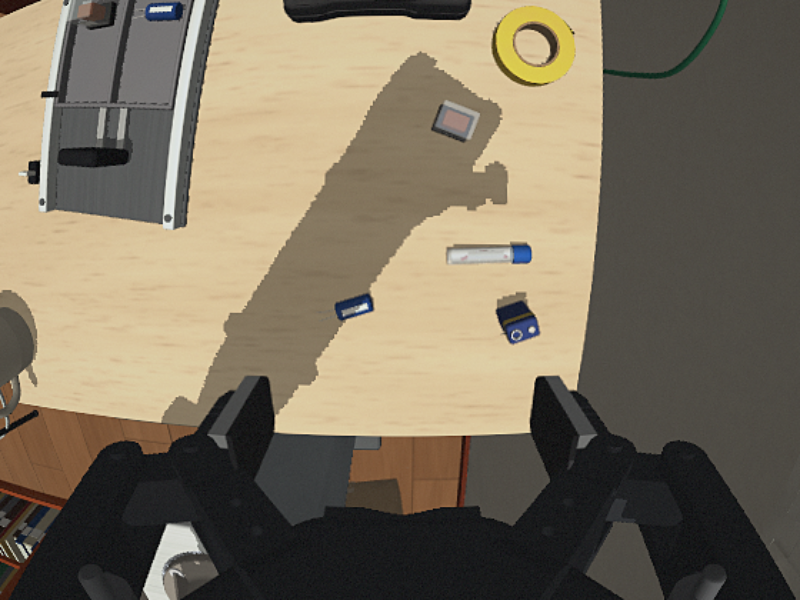

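View pics/w2b.png

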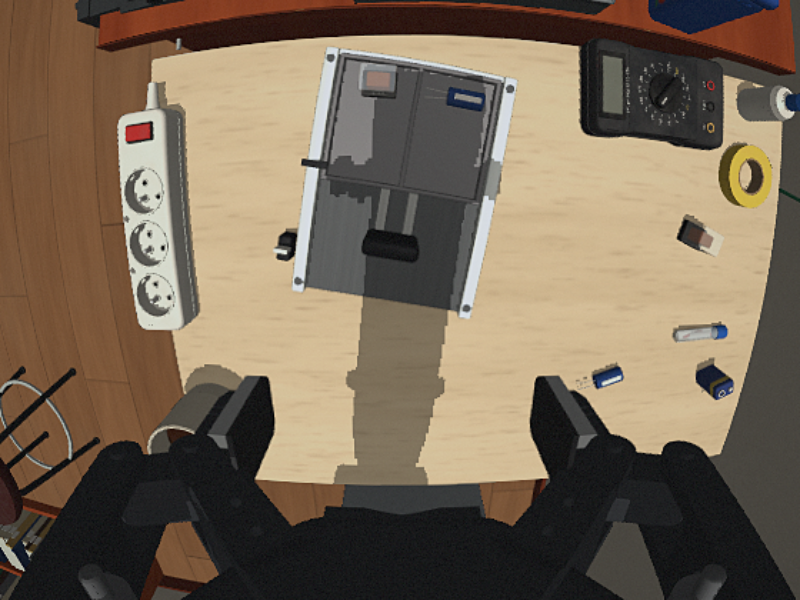

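The first wrist picture shows the loose capacitor at (354,306) with its leads to the left, and the loose relay at (457,120). The second shows the pointer at (303,162), the white fin at (281,252) and the grip at (390,246). I enlarge these to read angles and edges.

```bash
python3 - <<'E'
from h import *
a=cv2.imread("pics/w1.png");b=cv2.imread("pics/w2.png")
z=lambda i,x,y,w,h,k:cv2.resize(i[y:y+h,x:x+w],None,fx=k,fy=k,interpolation=cv2.INTER_CUBIC)
top=np.hstack([z(a,290,62,60,40,6),z(a,215,195,60,40,6)]) #720x240
bot=z(b,180,90,180,90,4) #720x360
cv2.imwrite("pics/z1.png",np.vstack([top,bot]))
E
```

```text
(no output)
```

View pics/z1.png

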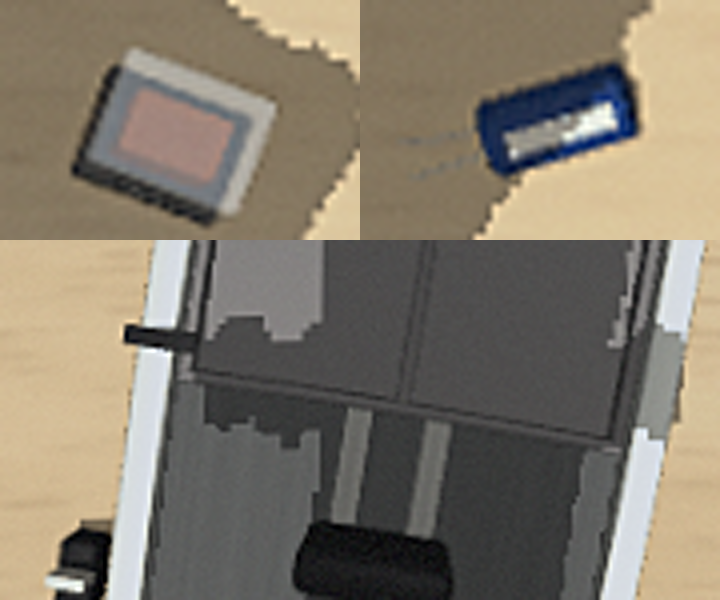

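```bash
python3 - <<'E'
from h import *
T1=np.load("pics/w1.npy");T2=np.load("pics/w2.npy")
r=lambda x,y,z:wat(T1,290+x/6,62+y/6,z)
c=lambda x,y,z:wat(T1,215+(x-360)/6,195+y/6,z)
s=lambda x,y,z:wat(T2,180+x/4,90+(y-240)/4,z)
def pr(n,a,b):
    d=b-a;print(n,np.round((a+b)/2,4),"len",round(np.hypot(*d[:2]),4),"ang",round(np.degrees(np.arctan2(d[1],d[0])),1))
pr("rel base front",r(72,172,0),r(210,224,0));pr("rel base left",r(72,172,0),r(118,66,0))
pr("rel top back",r(128,48,.04),r(277,102,.04));pr("rel top right",r(225,215,.04),r(277,102,.04))
pr("rel top diag?",r(85,168,.04),r(277,102,.04));pr("rel base-diag",r(118,66,0),r(210,224,0))
pr("cap",c(490,137,.009),c(626,99,.009));pr("leads",c(410,160,.008),c(478,140,.008))
w=lambda x,y,z:wat(T2,.7*x,.7*y,z)
pr("Lrail",w(298,281,.012),w(331,57,.012));pr("Rrail",w(466,308,.012),w(510,89,.012))
pr("backwall across",s(195,375,.022),s(615,442,.022))
P=s(127,334,.024);M=s(70,581,.037);G=(s(300,560,.05)+s(450,570,.05))/2
pr("grip top front",s(305,525,.062),s(447,545,.062));pr("grip bottom edge",s(297,588,.062),s(450,597,.062))
pr("links",s(365,410,.013),s(435,422,.013))
pr("divider",s(403,400,.022),s(430,250,.022))
print(P,M,G)
for z in(.02,.03,.037):print(z,s(70,581,z))
E
```

```text
rel base front [ 0.5812 -0.272   0.    ] len 0.0281 ang -109.5
rel base left [ 0.5963 -0.263   0.    ] len 0.0225 ang -22.4
rel top back [ 0.6011 -0.2784  0.04  ] len 0.027 ang -108.3
rel top right [ 0.5868 -0.2868  0.04  ] len 0.0219 ang -23.5
rel top diag? [ 0.5905 -0.2748  0.04  ] len 0.0351 ang -69.0
rel base-diag [ 0.5916 -0.2763  0.    ] len 0.0351 ang -149.4
cap [ 0.4406 -0.1959  0.009 ] len 0.0287 ang -73.6
leads [ 0.4333 -0.1724  0.008 ] len 0.0148 ang -72.8
Lrail [0.6418 0.0917 0.012 ] len 0.1982 ang -9.9
Rrail [ 0.6155 -0.0589  0.012 ] len 0.1973 ang -9.9
backwall across [0.626  0.0155 0.022 ] len 0.126 ang -99.3
grip top front [0.594  0.0237 0.062 ] len 0.0384 ang -98.4
grip bottom edge [0.5783 0.0245 0.062 ] len 0.0415 ang -93.7
links [0.6223 0.0173 0.013 ] len 0.0214 ang -100.0
divider [0.6499 0.0124 0.022 ] len 0.0451 ang -10.2
[0.64918968 0.09746134 0.024     ] [0.57745071 0.11496345 0.037     ] [0.58354803 0.02433164 0.05      ]
0.02 [0.57403599 0.11948229 0.02      ]
0.03 [0.57604465 0.11682415 0.03      ]
0.037 [0.57745071 0.11496345 0.037     ]
```

Sizes agree with what is given: the relay measures 28 x 22 mm, the capacitor 29 mm, the carriage about 126 mm across, and pointer and mark stand 5 mm apart sideways. The slide yaw is -9.9° and the pull is about 74 mm. I take the capacitor first.

```bash
cat >> h.py <<'E'
YS=-9.9
U=np.array([np.cos(np.radians(YS)),np.sin(np.radians(YS)),0]);V=np.array([-U[1],U[0],0])
C0=np.array([.626,.0155,0])+.052*U
LB=C0+.0325*V; RB=C0-.0325*V
dn=lambda y:[180,0,y]
def xyz(p,z):return [p[0],p[1],z]
E
python3 - <<'E'
from h import *
c=[.4406,-.196]; t=RB-.015*U
for y1,y2 in((106.4,80.1),(-73.6,-99.9)):
    a=robot.inverse_kinematics(xyz(c,.019),dn(y1));b=robot.inverse_kinematics(xyz(t,.031),dn(y2));print(y1,a if a is None else np.round(a),b if b is None else np.round(b))
g=.6
fingers.gripper_to(g,30)
robot.move_to(xyz(c,.12),dn(106.4))
wlook("w3",["cap"])
robot.line_to(xyz(c,.019))
fingers.gripper_to(0,30);print("gap",robot.current_finger_gap(),robot.current_gripper_force())
robot.line_to(xyz(c,.12));print("gap",robot.current_finger_gap(),robot.current_gripper_force(),t,robot.current_time_s())
E
```

```text
106.4 [  8.  26.  18. 113. -11.  42.  49.] [ -9.  41.  15.  83. -12.  57.  -1.]
-73.6 [ -14.   33.   47.  114.  -33.   48. -112.] [ -27.   49.   47.   84.  -38.   64. -163.]
w3 cap [([283, 209, 18, 45], 0.56, [0.442, -0.193, 0.015]), ([233, 340, 22, 35], 0.31, [0.435, -0.328, 0.015])]
gap 0.17336383408828906 30.04435658454895
gap 0.17171288276676946 29.566491544246674 [ 0.65686135 -0.02287743  0.        ] 10.4083
```

```bash
python3 - <<'E'
from h import *
t=RB-.015*U
robot.move_to(xyz(t,.12),dn(80.1))
print("stop",robot.line_to(xyz(t,.0315),velocity=.1,f_stop=8),robot.current_tool_pos())
fingers.gripper_to(.33)
robot.line_to(xyz(t,.14))
r=[.591,-.2755]
fingers.gripper_to(.65)
robot.move_to(xyz(r,.15),dn(-22))
wlook("w4",["relay"])
robot.line_to(xyz(r,.033))
fingers.gripper_to(0,30);print("gap",robot.current_finger_gap(),robot.current_gripper_force())
robot.line_to(xyz(r,.15));print("gap",robot.current_finger_gap(),robot.current_gripper_force(),robot.current_time_s())
t=LB-.02*U
robot.move_to(xyz(t,.15),dn(-9.9));wlook("w5",["cap","relay"]);print(robot.current_time_s())
E
```

```text
stop False [ 0.65768297 -0.02298821  0.03228357]
w4 relay [([282, 206, 34, 38], 0.76, [0.588, -0.273, 0.015])]
gap 0.3267384423802905 30.493023991584778
gap 0.3295603507006638 29.985802173614502 17.475
w5 cap [([306, 214, 182, 206], 0.63, [0.648, 0.019, 0.015]), ([354, 198, 40, 18], 0.61, [0.655, -0.024, 0.015])]
w5 relay [([548, 286, 21, 14], 0.61, [0.495, -0.277, 0.015])]
18.8583
```

View pics/w5.png

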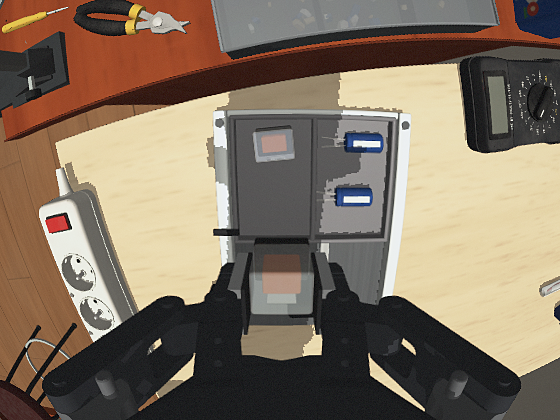

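The capacitor lies in the right bay at (353,197) beside its sample, and the relay is held upright at (285,280), in line with the left bay. I place the relay and then take the grip.

```bash
python3 - <<'E'
from h import *
t=LB-.02*U
print("stop",robot.line_to(xyz(t,.0435),velocity=.1,f_stop=8),robot.current_tool_pos())
fingers.gripper_to(.55);robot.pause(.2)
robot.line_to(xyz(t,.16))
g=np.array([.584,.0235,0])
fingers.gripper_to(.45)
robot.move_to(xyz(g,.16),dn(80.1));robot.pause(.3)
wlook("w6",["relay","mark","cap"]);print(robot.current_time_s())
E
```

```text
stop True [0.66191054 0.04224132 0.04438855]
w6 relay [([370, 169, 36, 43], 0.82, [0.665, 0.036, 0.015])]
w6 mark [([255, 90, 28, 23], 0.62, [0.579, 0.117, 0.015])]
w6 cap [([371, 235, 19, 38], 0.65, [0.66, -0.026, 0.015])]
23.3583
```

View pics/w6.png

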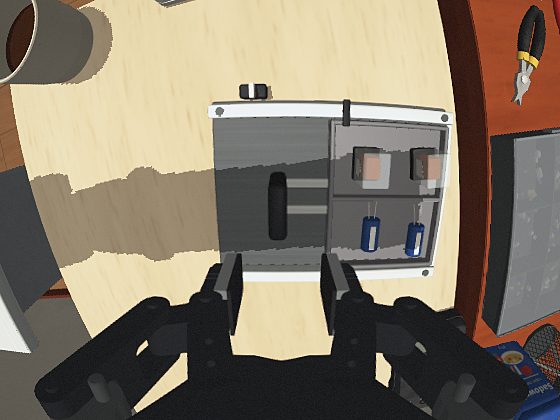

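Both loose parts stand in the right bays: relay at (368,165), capacitor at (371,234). The grip is at (278,205), the pointer tip at (346,100) and the white fin at (252,91). Now I grip and pull.

```bash
python3 - <<'E'
from h import *
T=np.load("pics/w6.npy")
P=wat(T,346.5,101,.024);M=wat(T,252,91,.035);G=wat(T,278.5,205,.055)
d0=(P-M)@U;print("d",d0,(P-M)@V,"grip",G)
g=np.array([.584,.0235,0]);e=(G-g)@U;print("grip err",e)
g=g+.6*e*U if abs(e)<.012 else g
robot.line_to(xyz(g,.045),velocity=.12)
fingers.gripper_to(0,80);print("gap",robot.current_finger_gap(),robot.current_gripper_force())
p=np.array(robot.current_tool_pos());d=(d0+.0737)/2;print("d used",d)
robot.line_to(p-d*U,velocity=.06);robot.pause(.3)
print(robot.current_tool_pos()-p,(robot.current_tool_pos()-p)@U,robot.current_gripper_force(),robot.current_contact_force(),robot.current_finger_gap())
wlook("w7",["mark","relay","cap"]);print(robot.current_time_s())
a=cv2.imread("pics/w7.png")
cv2.imwrite("pics/w7z.png",np.vstack([cv2.resize(a[40:130,200:400],(800,360),interpolation=cv2.INTER_CUBIC)]))
E
```

```text
d 0.07456688017670147 -0.006472522955060319 grip [0.58320384 0.0296163  0.055     ]
grip err -0.001835874099667568
gap 0.14825303035579238 80.04249930381775
d used 0.07413344008835074
[-7.05877920e-02  1.23063799e-02  2.94079800e-05] -0.07165251698438471 78.07509541511536 [ 7.23086201 -1.59680106 -6.89654777] 0.1513219708572265
w7 mark [([385, 81, 53, 35], 0.84, [0.577, 0.118, 0.015])]
w7 relay [([435, 214, 73, 80], 0.66, [0.599, 0.044, 0.015])]
w7 cap [([423, 299, 30, 46], 0.69, [0.592, -0.011, 0.015]), ([435, 214, 75, 77], 0.4, [0.599, 0.044, 0.015])]
26.725
```

View pics/w7.png

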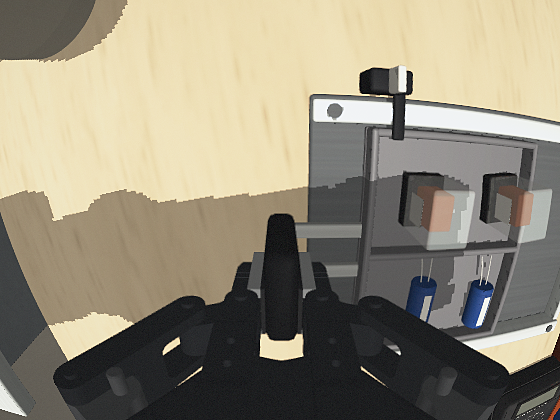

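The pointer (399,100) now stands next to the white fin (400,80), and all parts are still in their bays. I enlarge this region for the final check.

View pics/w7z.png

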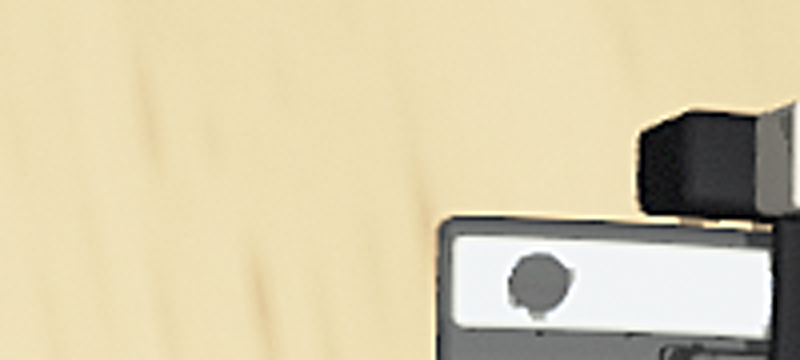

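```bash
python3 - <<'E'
from h import *
a=cv2.imread("pics/w7.png",0);T=np.load("pics/w7.npy")
for v in(72,80,88,100,104):print(v,a[v,386:418].tolist())
for zf in(.037,):
  for u in(399,405,411):print("fin",u,wat(T,u,80,zf)@U)
for u in(393.5,399,405):print("ptr",u,wat(T,u,98,.026)@U)
E
```

```text
72 [46, 51, 40, 119, 121, 114, 113, 118, 119, 102, 91, 83, 169, 245, 243, 242, 241, 242, 245, 254, 154, 12, 25, 26, 19, 3, 178, 234, 223, 220, 223, 222]
80 [49, 47, 40, 122, 116, 115, 114, 117, 116, 117, 117, 104, 177, 246, 244, 242, 241, 241, 245, 254, 158, 16, 40, 44, 40, 21, 82, 221, 227, 221, 221, 223]
88 [52, 52, 43, 121, 114, 113, 115, 115, 116, 117, 115, 101, 187, 245, 244, 242, 242, 242, 245, 254, 158, 22, 40, 43, 43, 21, 78, 244, 226, 222, 221, 221]
100 [90, 59, 61, 66, 69, 70, 66, 32, 31, 43, 53, 52, 53, 49, 48, 46, 45, 45, 36, 52, 99, 93, 85, 84, 78, 72, 67, 61, 57, 49, 48, 39]
104 [245, 245, 245, 245, 248, 255, 156, 29, 31, 45, 59, 51, 49, 46, 47, 46, 47, 40, 21, 167, 244, 234, 226, 218, 205, 197, 185, 174, 161, 145, 129, 124]
fin 399 0.5472331039092226
fin 405 0.5500420720960065
fin 411 0.5528915316161477
ptr 393.5 0.5487914553350308
ptr 399 0.551547739716551
ptr 405 0.5545938982015323
```

The fin centre lies at 0.5487 along the slide (width 3.8 mm, as it should be) and the pointer at about 0.5513. Another 2.5 mm of pull is needed, which equals the shortfall of the arm under load.

```bash
python3 - <<'E'
from h import *
p=np.array(robot.current_tool_pos())
robot.line_to(p-.005*U,velocity=.02);robot.pause(.4)
q=np.array(robot.current_tool_pos());m=(p-q)@U;print("moved",m)
if m<.0012 or m>.004:
    robot.line_to(q-(.0025-m+(.0025 if m<.0012 else .0025))*U,velocity=.02);robot.pause(.4);print((p-robot.current_tool_pos())@U)
wlook("w8",["mark"])
T=np.load("pics/w8.npy");a=cv2.imread("pics/w8.png",0)
for v in(80,104):print(v,a[v,386:422].tolist())
print(robot.current_gripper_force(),np.abs(robot.current_dq()).max(),robot.current_time_s())
E
```

```text
moved 0.0024714632673135946
w8 mark [([393, 82, 53, 31], 0.88, [0.579, 0.117, 0.015])]
80 [48, 47, 49, 53, 50, 46, 49, 45, 121, 114, 116, 115, 117, 115, 118, 118, 111, 135, 240, 244, 242, 241, 242, 244, 253, 184, 18, 31, 44, 37, 12, 168, 233, 224, 221, 222]
104 [244, 245, 245, 245, 245, 253, 255, 25, 24, 37, 50, 54, 49, 49, 52, 46, 44, 38, 17, 176, 241, 232, 224, 217, 206, 185, 185, 172, 162, 148, 131, 126, 125, 122, 121, 119]
78.4479296207428 0.08069622513630723 27.5
```

```bash
python3 - <<'E'
from h import *
T=np.load("pics/w8.npy");print(wat(T,407.3,80,.037)@U-wat(T,398.8,98,.024)@U)
print(workorder.close_job())
E
```

```text
-0.0010720319654039523
the job is handed in; nothing more can be done
None
```

The job is handed in: the capacitor and the relay each lie in the bay with their own kind, and the arm holds the slide out with the pointer about 1 mm from the mark by my last measurement (no verdict came back).

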